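Swing a lamp back plate against its stop and lock it

ROBOT

A 6-joint arm with a two-finger parallel gripper is mounted at the origin on the work surface. World frame = base frame: x ahead of the robot, y to its left, z up, the work surface at z = 0. Lengths are in m, angles in degrees, forces in N, time in s.
With the tool pointing down it reaches from about 0.25 to 0.725 m from the base axis. Payload 9.7 kg.
Tool frame: the origin (TCP) lies at the very end of the fingers, on their centre line; the grasp point (between the pads) lies grasp_offset behind it (grasp_offset is the distance from the TCP to the grasp point, in m); z points along the fingers, y is the line along which they close (so a half turn about z gives the same grasp; the last joint's range is limited). The gripper opens to 85 mm and grips with 20 to 120 N. Pads are 22 mm wide; open, the fingers measure 114 mm over their backs; the gripper's body (76 mm by 85 mm) begins 54 mm behind the grasp point. The pads swing forward as they close: fully open they stand 13 mm farther back than shut.
Start: joints at [67.265, 4.979, 10.078, 95.1, 0, 90], TCP at [0.213, 0.507, 0.231] pointing down, gripper open.
Joint ranges: [-179.16, 179.16], [-48.56, 103.87], [-65.8, 70.77], [-126.05, 130.52], [-82.76, 87.17], [-180, 180]. Speed limits (degrees/s): [127.2, 127.2, 147.25, 180, 180, 180].

INTERFACE

Orientations are given as [roll, pitch, yaw] about the fixed x, y, z axes, in that order (R = Rz(yaw) Ry(pitch) Rx(roll)).
In Python, from workcell import get_obs, camera, calibration, job_done, recognise, cut_out, mark_of, grasp_offset gives the robot as it stands.
- The arm moves only by the tool servo_tool, never from a script. Its argument "moves" is a list of rows, each a list of 3 entries, a list of its own where there are three numbers: the turn, a rotation vector about the tool's x, y, z in degrees, then the shift along the tool's x, y, z in m, then the opening in per cent of the stroke, from 0 (shut) to 100 (fully open). In form: [[[ax, ay, az], [x, y, z], claw], ...]. A call has 1 to 12 rows; each row shifts and turns the commanded pose from where the row before left it, along the tool's axes as they then stand; what a row does not reach is not made up. A row lasts 1/10 s, in which the tool goes at most 50 mm and 8.59 degrees, less where a joint would pass 70% of its speed; a pose out of reach is approached as far as the arm can. A call is refused whole if a number of a shift passes 0.05 or a number of a turn 8.59, either way. A call with a gripper value outside its range is refused whole. The fingers move at their own pace and stop on an object; "force" is the grip in N (left out, the last holds). Time passes only in rows, so rows that do not move let the fingers close. It gives the time, the measured TCP pose, the force, the opening and the grip force at its end, in the units of the state.
- get_obs(): the state, without advancing time (a new reading comes with each control period).
- camera(name): name is "side" or "top" or "wrist"; returns (picture, depth): 420x560x3 uint8, red, green, blue; 420x560 float32, m along the optical axis (not along the pixel's ray), 0 where there is no reading.
- calibration(name): a dict with "camera_matrix" (3x3 intrinsics, pixels), "R" (3x3) and "t" (3): a world point X has camera coordinates R X + t. Camera axes: x right, y down, z forward; pixel columns grow to the right and rows downward; lengths in m; the calibration is good to about 2 mm. A picture is of the moment at which its call begins: read the wrist's pose just before it. calibration takes no time and is no camera call; for the wrist camera it gives the pose at the moment of the call.
- job_done(): hands the job in; it is judged then, once.
Trained networks look in the newest picture that a camera, given by its name, has taken for a name from the list of things; names that differ only in an ending like _2 or _b are one class to them, and where a whole thing is asked for, a point or a joint stands for the part that bears it (a point fixed in the world has none). Each returns a list of dicts, best first, with "score" (0 to 1); they miss things now and then, are a little off and sometimes report something else, mostly with a low value. They report only what shows in the picture. A call takes as long as a camera call.
- recognise(name, camera): "xyz" ([x, y, z] in m, in the coordinates of the camera as it stood for that picture, good to about 4 mm: the middle of the surface that is visible of it).
- cut_out(name, camera): "mask" (420x560 bool, what is visible of it).
- mark_of(name, camera): "xyz" ([x, y, z] in m, in the coordinates of the camera as it stood for that picture, good to about 4 mm: a listed point, or the origin of a listed thing).
The state is a dict: "time": time; "q": joint angles; "qd": joint speeds; "joint_efforts": joint torques, N m; "ee_pos": TCP position; "tcp_rot": TCP orientation; "wrist_force": force on the tool from outside, world axes, zero at the start; "torque": the same for the moment, N m; "opening": finger opening in m; "grasp_force": force on a finger pad.
Only numpy, scipy, OpenCV 4.12 (cv2) and the standard library are available. Lean on these libraries where they do the work, as an engineer would, in place of code of your own. Each camera call takes 0.05 s, during which the arm holds its last target. There are 200 camera calls.

TASK

Swing the lamp back plate round its pivot pin, flat on the board, until its plain edge comes up against the round collar of the stop post, and press it home there for about a second with a steady push of around 10 N, never harder than 25 N. Then turn the turn-button square across the plate's edge so that it keeps the plate, with the plate still resting against the stop. Leave the other things on the bench where they are.

Things in the scene. Friction and masses are not known exactly. Their poses are not given: they have to be found in the camera images.
- pin_foot (a point): Point on the pivot pin's axis at the height of the board's top.
- jig: Plywood assembly board, 340 x 380 x 12 mm, fixed flat on the bench. Origin: on the axis of its steel pivot pin (12 mm diameter, standing 26 mm above the board's top), at the board's underside; z up. The board spans x -85..255 and y -160..220 mm. The turn-button's turning axis is at x = 80, y = -92 mm.
- stop: Stop post fixed on the board beside the plate's -y edge, about 150 mm along the board's x from the pin: a 10 mm stud, 40 mm high, in a round hard-rubber collar 36 mm across, 33 mm high, set 9 mm off the stud's centre, turned any way and locked. Origin: stud's axis at the board's top. The collar's face towards the plate is thus 9 to 27 mm from this axis; not measured: feel for it.
- plate: Aluminium lamp back plate, loose, 220 x 120 x 8 mm, 0.34 to 0.55 kg, flat on the board, its 13.5 mm hole over the pin (slight play). Origin: centre of that hole, underside; z up. Spans x -30..190, y -60..60 mm. Starts turned 0.5 to 0.95 rad counter-clockwise from the board's x axis; must swing clockwise to within about 0.16 rad of it. 1 to 3 N near the free end moves it.
- plate_corner (a point): Top of the plate's free corner on the side to push (plate x = 190, y = 60, z = 32 mm). Along this whole +y edge stands an upright flange 8 mm thick, its top 32 mm above the plate's underside; push its outer face near this corner. A white box 70 x 30 x 18 mm is fixed on the plate at x = 115, y = 28 mm.
- plate_edge (a point): Point on the plate's plain edge, the one that goes against the stop post (plate x = 150, y = -60, z = 4 mm). When they touch, the stop stud's axis lies at y = -69 to -87 mm in the plate's frame, as the collar is set.
- button (a joint): Angle (rad) of the turn-button, a steel bar 78 x 20 x 18 mm on an upright post, underside 27 mm, top 45 mm above the bench (7 mm above the plate). 0: points to the board's -x, clear of the plate; grows clockwise seen from above; pi/2: points to the board's +y, square across the plate's edge; ends at 1.62. Starts -0.25 to 0.35. Stiff (about 0.1 N m), stays where left.
- button_tip (a point): Point on the turn-button's centre line near its free end, 60 mm from its turning axis, at mid height (36 mm above the bench); the bar runs on 6 mm beyond it.
- pan: Round brass-coloured lamp pan, 190 mm across, left of the board. Origin at its underside. Not part of the job.
- tray: White open parts tray, 220 x 110 x 30 mm, right of the board. Origin at its underside. Not part of the job.
- driver: Orange-handled screwdriver, 200 mm long, to the right. Origin at its underside. Not part of the job.
- wrench: Steel wrench, 160 mm long, to the left. Origin at its underside. Not part of the job.
- tape: Small roll of black tape, 38 mm across, 18 mm high, on the board beyond the plate's free end. Origin at its underside. Not part of the job.
- pot: Small grey screw-top pot, 32 mm across, 50 mm high, on the board's far right corner. Origin at its underside. Not part of the job.

How it is judged:
By the outcome, as a careful person would: the job done as asked, in the order asked, and still so for the second after the job is handed in, with the robot touching nothing.
It also fails if it takes over 64 s, if anything falls off the work surface, if the arm or the gripper's body presses on something with over 40 N, if the wrist force passes 120 N, or if a joint passes its speed limit or range.

## Working session

There is one attempt and no reset: what is moved stays moved. The work goes in short steps, Python scripts to look and compute and a tool call to move; the robot and the scene stay as the last step left them, time stands still between calls to the robot, and variables do not carry over. Pictures are saved under pics/ and viewed, at most 10 in all, crops included, and the job is handed in when it is done.

Besides the shell and the picture viewer there is one more tool, called as name(argument=value, ...), one argument or row to a line, values as JSON. servo_tool: Moves the arm, as the interface text tells. Its arguments: {"type":"object","properties":{"moves":{"type":"array"},"force":{"type":"number"}},"required":["moves"]}

```bash
mkdir -p pics; cat > h.py <<'E'
import numpy as np, cv2
from workcell import *
def toworld(c,p):
    k=calibration(c); return np.array(k["R"]).T@(np.array(p)-np.array(k["t"]))
def pix(c,X):
    k=calibration(c); p=k["camera_matrix"]@(k["R"]@np.array(X)+k["t"]); return p[:2]/p[2]
E
python3 - <<'E'
from h import *
o=get_obs(); print(o["time"],o["ee_pos"],o["tcp_rot"],o["wrist_force"],o["opening"],grasp_offset)
for c in("top","side"):
    p,d=camera(c); cv2.imwrite(f"pics/{c}1.png",p[:,:,::-1])
    for n in("pin_foot","jig","stop","plate","plate_corner","plate_edge","button_tip","button","tape","pot"):
        try:
            r=mark_of(n,c); print(c,n,[(round(x["score"],2),toworld(c,x["xyz"]).round(4).tolist()) for x in r[:2]])
        except Exception as e: print(c,n,e)
E
```

```text
0.0 [0.21247226 0.50705917 0.23058807] [-1.79924624e+02 -2.22097930e-04  1.57266670e+02] [-0.44970285 -0.32532434  0.7577221 ] 0.08546554780234657 0.0187
top pin_foot [(0.56, [0.4548, -0.0281, 0.0126])]
top jig [(0.85, [0.4596, -0.0333, 0.0025])]
top stop [(0.26, [0.4674, 0.5185, 0.0008]), (0.24, [0.456, -0.029, 0.0144])]
top plate [(0.71, [0.4587, -0.0259, 0.0138]), (0.4, [0.4564, -0.0288, 0.0105])]
top plate_corner [(0.62, [0.5583, 0.1379, 0.0401])]
top plate_edge [(0.81, [0.6081, 0.022, 0.0157])]
top button_tip [(0.45, [0.4565, -0.135, 0.0427])]
top button it knows: button_tip, driver, jig, pan, pin_foot, plate, plate_corner, plate_edge, pot, stop, tape, tray, wrench
top tape [(0.56, [0.6009, -0.1392, 0.0097]), (0.44, [0.6816, -0.0515, 0.0153])]
top pot [(0.52, [0.6499, -0.1997, 0.0173])]
side pin_foot [(0.7, [0.456, -0.0349, 0.0074])]
side jig [(0.94, [0.4577, -0.0339, -0.0019])]
side stop [(0.53, [0.5994, -0.1386, 0.0108])]
side plate [(0.73, [0.4555, -0.0301, 0.0105])]
side plate_corner [(0.67, [0.5586, 0.1389, 0.0431])]
side plate_edge [(0.76, [0.6098, 0.0196, 0.0135]), (0.24, [0.6514, -0.1956, 0.012])]
side button_tip [(0.72, [0.46, -0.1347, 0.0376])]
side button it knows: button_tip, driver, jig, pan, pin_foot, plate, plate_corner, plate_edge, pot, stop, tape, tray, wrench
side tape [(0.67, [0.6869, -0.0519, 0.0131])]
side pot [(0.67, [0.6494, -0.1986, 0.0112]), (0.21, [0.4615, -0.1345, 0.037])]
```

View pics/top1.png

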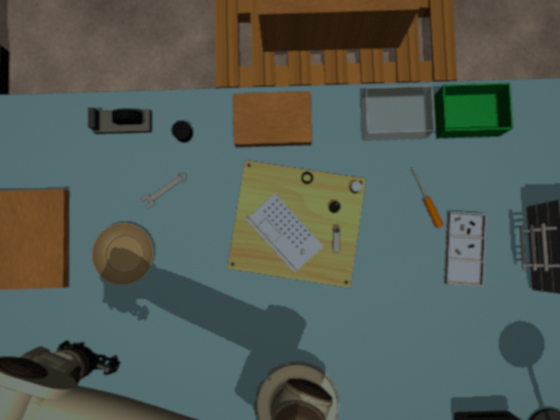

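View pics/side1.png

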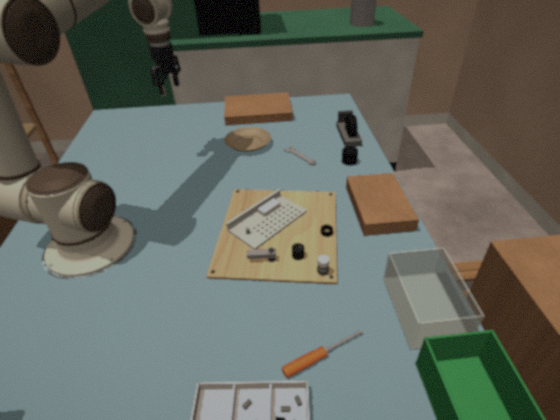

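The plate sits at about 41° in the world and the board at about -10°. The stop is near (0.60, -0.139) and the button tip near (0.458, -0.135). I'll shut the gripper, square it to the flange and go to a point outside it.

servo_tool(
  moves=[
    [[0,0,6.5],[0,0,0],0],
    [[0,0,6.5],[0,0,0],0],
    [[0,0,6.5],[0,0,0],0],
    [[0,0,6.5],[0,0,0],0],
    [[0,0,0],[-0.04,0,0],0],
    [[0,0,0],[-0.04,0,0],0],
    [[0,0,0],[-0.04,0,0],0],
    [[0,0,0],[-0.04,0,0],0],
    [[0,0,0],[-0.04,0,0],0],
    [[0,0,0],[-0.04,0,0.01],0],
    [[0,0,0],[-0.04,0,0.02],0],
    [[0,0,0],[-0.04,0,0.02],0],
  ],
)

```text
time: 2.2
ee_pos: [0.4247, 0.2655, 0.1811]
tcp_rot: [179.9, 0.0, 131.3]
wrist_force: [0.1, 0.4, 0.2]
opening: 0.0003
grasp_force: 0.0
```

```bash
python3 - <<'E'
from h import *
# board corners from top pic, edges -> yaw: segment by network
camera("top")
r=cut_out("jig","top")
m=r[0]["mask"].astype(np.uint8)
h=cv2.convexHull(cv2.findContours(m,0,1)[0][0])
b=cv2.minAreaRect(h); k=calibration("top")
def plane(u,z):
    ray=k["R"].T@np.linalg.solve(k["camera_matrix"],[u[0],u[1],1]); c=-k["R"].T@k["t"]
    return c+ray*(z-c[2])/ray[2]
P=np.array([plane(u,.012) for u in cv2.boxPoints(b)]); print(P.round(4)); 
for i in range(4):
    e=P[(i+1)%4]-P[i]; print(np.hypot(*e[:2]),np.degrees(np.arctan2(e[1],e[0])))
for c in("top","side"):
    if c=="side":camera(c)
    r=recognise("stop",c); print([(x["score"],toworld(c,x["xyz"]).round(4)) for x in r[:2]])
E
```

```text
[[ 0.4101  0.2008  0.012 ]
 [ 0.7491  0.1417  0.012 ]
 [ 0.678  -0.2398  0.012 ]
 [ 0.3419 -0.1742  0.012 ]]
0.34407223328656816 -9.894095094150446
0.38804961088831863 -100.55801023268138
0.3423909124426754 168.95396516590202
0.3811500967656668 79.69312715305973
[(0.7, array([ 0.5897, -0.1333,  0.0452]))]
[(0.69, array([ 0.5895, -0.1411,  0.0443]))]
```

servo_tool(
  moves=[
    [[0,0,0],[-0.036,-0.002,0.02],0],
    [[0,0,0],[-0.037,-0.002,0.03],0],
    [[0,0,0],[-0.037,-0.002,0.03],0],
    [[0,0,0],[-0.036,-0.001,0.03],0],
    [[0,0,0],[0,0,0.02],0],
    [[0,0,0],[0,0,0.015],0],
    [[0,0,0],[0,0,0.01],0],
    [[0,0,0],[0,0,0],0],
  ],
)

```text
time: 3.25
ee_pos: [0.5139, 0.1534, 0.0258]
tcp_rot: [-180.0, -0.0, 131.4]
wrist_force: [-0.3, -0.1, -0.2]
opening: -0.0
grasp_force: 0.0
```

```bash
python3 - <<'E'
from h import *
o=get_obs(); print(o["ee_pos"],o["tcp_rot"],o["wrist_force"])
for c in("side","wrist"):
    p,d=camera(c); cv2.imwrite(f"pics/{c}2.png",p[:,:,::-1])
    for n in("plate_corner","pin_foot","plate_edge"):
        print(c,n,[(round(x["score"],2),toworld(c,x["xyz"]).round(4).tolist()) for x in mark_of(n,c)[:1]])
p=cv2.imread("pics/side2.png")[160:310,180:380]; w=cv2.imread("pics/wrist2.png")
cv2.imwrite("pics/both2.png",np.hstack([cv2.resize(p,(400,300)),cv2.resize(w,(400,300))]))
E
```

```text
[0.51386776 0.15341221 0.02575949] [-1.79954071e+02 -2.80118166e-02  1.31370865e+02] [-0.29701615 -0.1112776  -0.18784086]
side plate_corner [(0.92, [0.5584, 0.1386, 0.0452])]
side pin_foot [(0.71, [0.455, -0.031, 0.0072])]
side plate_edge [(0.8, [0.6085, 0.0213, 0.0121])]
wrist plate_corner []
wrist pin_foot []
wrist plate_edge []
```

View pics/both2.png

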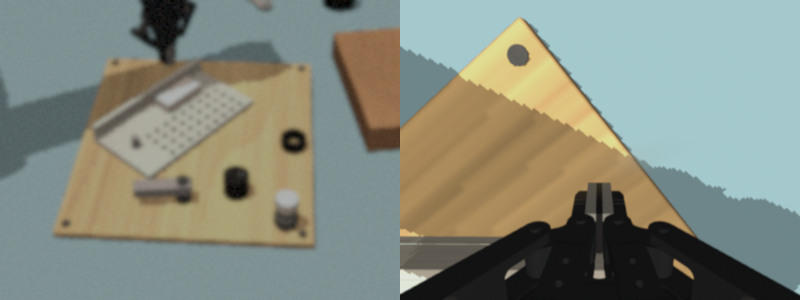

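servo_tool(
  moves=[
    [[0,0,0],[-0.01,0,0],0],
    [[0,0,0],[-0.01,0,0],0],
    [[0,0,0],[-0.004,0,0],0],
    [[0,0,0],[-0.003,0,0],0],
    [[0,0,0],[-0.003,0,0],0],
    [[0,0,2],[-0.006,0.002,0],0],
    [[0,0,3],[-0.009,0.0035,0],0],
    [[0,0,3],[-0.009,0.0035,0],0],
    [[0,0,3],[-0.009,0.0035,0],0],
    [[0,0,2],[-0.006,0.002,0],0],
    [[0,0,1],[-0.003,0.001,0],0],
  ],
)

```text
time: 4.75
ee_pos: [0.5718, 0.1046, 0.0262]
tcp_rot: [180.0, -0.0, 117.1]
wrist_force: [-0.2, 1.8, -0.3]
opening: 0.0001
grasp_force: 0.9
```

```bash
cat >chk.py <<'E'
from h import *
o=get_obs(); e=o["ee_pos"]; print(o["time"],e,o["tcp_rot"],o["wrist_force"].round(2))
pin=np.array([.4555,-.0303])
for c in("side","top"):
    camera(c)
    for n in("plate_corner","plate_edge"):
        r=mark_of(n,c)
        if r:
            X=toworld(c,r[0]["xyz"]); v=X[:2]-pin
            ref={"plate_corner":(190,60),"plate_edge":(150,-60)}[n]
            y=np.degrees(np.arctan2(v[1],v[0])-np.arctan2(ref[1],ref[0])); print(c,n,round(r[0]["score"],2),X.round(4),"yaw",y.round(2))
            R=np.array([[np.cos(np.radians(y)),np.sin(np.radians(y))],[-np.sin(np.radians(y)),np.cos(np.radians(y))]]); print("  tcp in plate",(R@(e[:2]-pin)).round(4))
E
python3 chk.py
```

```text
4.75 [0.57180964 0.10457673 0.02617687] [ 1.79989846e+02 -1.49413449e-02  1.17147722e+02] [-0.17  1.8  -0.29]
side plate_corner 0.95 [0.6016 0.109  0.0433] yaw 26.12
  tcp in plate [0.1638 0.0699]
side plate_edge 0.62 [ 0.6143 -0.018   0.0144] yaw 26.21
  tcp in plate [0.1639 0.0696]
top plate_edge 0.8 [ 0.612  -0.0201  0.0191] yaw 25.54
  tcp in plate [0.1631 0.0715]
```

servo_tool(
  moves=[
    [[0,0,2],[-0.006,0.0025,0],0],
    [[0,0,3],[-0.009,0.0035,0],0],
    [[0,0,3],[-0.009,0.0035,0],0],
    [[0,0,3],[-0.009,0.0035,0],0],
    [[0,0,3],[-0.009,0.0035,0],0],
    [[0,0,3],[-0.009,0.0035,0],0],
    [[0,0,3],[-0.009,0.0035,0],0],
    [[0,0,3],[-0.009,0.0035,0],0],
    [[0,0,3],[-0.009,0.0035,0],0],
    [[0,0,2],[-0.006,0.0025,0],0],
    [[0,0,1],[-0.003,0.001,0],0],
    [[0,0,0],[0,0,0],0],
  ],
)

```text
time: 6.25
ee_pos: [0.6252, 0.0292, 0.0263]
tcp_rot: [180.0, 0.0, 88.2]
wrist_force: [-0.1, 0.9, -0.5]
opening: 0.0001
grasp_force: 0.0
```

```bash
python3 chk.py
```

```text
6.25 [0.62517666 0.02915044 0.02628899] [1.79991082e+02 1.55105427e-02 8.82212498e+01] [-0.1   0.89 -0.52]
side plate_corner 0.95 [0.6504 0.016  0.0401] yaw -4.17
  tcp in plate [0.1649 0.0716]
top plate_edge 0.69 [ 0.599  -0.1012  0.018 ] yaw -4.5
  tcp in plate [0.1645 0.0726]
```

servo_tool(
  moves=[
    [[0,0,0.5],[-0.0015,0.0006,0],0],
    [[0,0,0.5],[-0.0015,0.0006,0],0],
    [[0,0,0.5],[-0.0015,0.0006,0],0],
    [[0,0,0.5],[-0.0015,0.0006,0],0],
    [[0,0,0.5],[-0.0015,0.0006,0],0],
    [[0,0,0.5],[-0.0015,0.0006,0],0],
    [[0,0,0],[0,0,0],0],
  ],
)

```text
time: 7.25
ee_pos: [0.6282, 0.0201, 0.0263]
tcp_rot: [180.0, 0.0, 85.2]
wrist_force: [-0.9, -1.1, -0.6]
opening: 0.0003
grasp_force: 0.2
```

servo_tool(
  moves=[
    [[0,0,0.25],[-0.0007,0.0003,0],0],
    [[0,0,0.25],[-0.0007,0.0003,0],0],
    [[0,0,0.25],[-0.0007,0.0003,0],0],
    [[0,0,0.25],[-0.0007,0.0003,0],0],
  ],
)

```text
time: 7.65
ee_pos: [0.6291, 0.0174, 0.0263]
tcp_rot: [-180.0, 0.0, 84.2]
wrist_force: [-1.0, 1.3, 0.5]
opening: 0.0004
grasp_force: 0.7
```

servo_tool(
  moves=[
    [[0,0,0.25],[-0.0007,0.0003,0],0],
    [[0,0,0.25],[-0.0007,0.0003,0],0],
    [[0,0,0.25],[-0.0007,0.0003,0],0],
    [[0,0,0.25],[-0.0007,0.0003,0],0],
  ],
)

```text
time: 8.05
ee_pos: [0.63, 0.0145, 0.0263]
tcp_rot: [-180.0, 0.0, 83.2]
wrist_force: [0.0, 1.2, 0.2]
opening: 0.0001
grasp_force: 0.6
```

```bash
python3 chk.py; python3 - <<'E'
from h import *
p,d=camera("top"); cv2.imwrite("pics/t3.png",cv2.resize(p[140:300,210:390,::-1],(675,600),interpolation=cv2.INTER_CUBIC))
E
```

```text
8.05 [0.62997523 0.01451323 0.02626381] [-1.79996342e+02  1.38738139e-03  8.32438903e+01] [0.04 1.22 0.16]
side plate_corner 0.62 [ 0.6545 -0.0008  0.0421] yaw -9.11
  tcp in plate [0.1652 0.0719]
side plate_edge 0.71 [ 0.5951 -0.1135  0.0117] yaw -8.99
  tcp in plate [0.1653 0.0715]
top plate_edge 0.9 [ 0.5931 -0.115   0.0183] yaw -9.8
  tcp in plate [0.1643 0.0738]
```

View pics/t3.png

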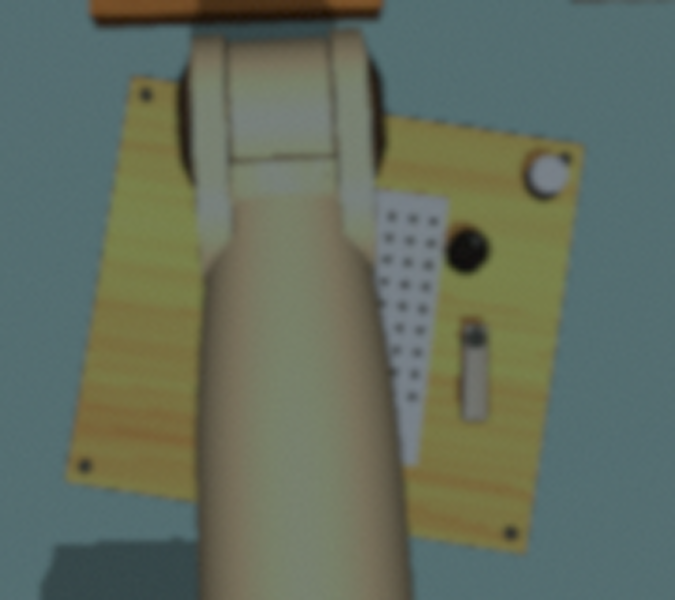

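The crop shows the plate's edge at about (443, 245) and the collar's left side at about (447, 250), so only a few mm remain. I'll keep feeling forward.

servo_tool(
  moves=[
    [[0,0,0.2],[-0.0005,0.0002,0],0],
    [[0,0,0.2],[-0.0005,0.0002,0],0],
    [[0,0,0.2],[-0.0005,0.0002,0],0],
    [[0,0,0.2],[-0.0005,0.0002,0],0],
  ],
)

```text
time: 8.8
ee_pos: [0.6306, 0.0125, 0.0263]
tcp_rot: [180.0, -0.0, 82.5]
wrist_force: [-0.8, 1.6, 0.1]
opening: 0.0002
grasp_force: 0.9
```

servo_tool(
  moves=[
    [[0,0,0.2],[-0.0005,0.0002,0],0],
    [[0,0,0.2],[-0.0005,0.0002,0],0],
    [[0,0,0.2],[-0.0005,0.0002,0],0],
  ],
)

```text
time: 9.1
ee_pos: [0.6308, 0.0121, 0.0263]
tcp_rot: [-180.0, -0.1, 81.9]
wrist_force: [-0.4, 8.6, 0.9]
opening: -0.0002
grasp_force: 4.6
```

Contact. I'll hold and read the settled force.

servo_tool(
  moves=[
    [[0,0,0],[-0.0002,0,0],0],
    [[0,0,0],[0,0,0],0],
    [[0,0,0],[0,0,0],0],
  ],
)

```text
time: 9.4
ee_pos: [0.6308, 0.0121, 0.0264]
tcp_rot: [-180.0, -0.1, 81.9]
wrist_force: [-0.9, 7.9, 1.0]
opening: -0.0002
grasp_force: 4.2
```

servo_tool(
  moves=[
    [[0,0,0],[-0.0003,0,0],0],
    [[0,0,0],[0,0,0],0],
    [[0,0,0],[0,0,0],0],
    [[0,0,0],[0,0,0],0],
    [[0,0,0],[0,0,0],0],
  ],
)

```text
time: 9.9
ee_pos: [0.6308, 0.012, 0.0264]
tcp_rot: [-180.0, -0.2, 81.9]
wrist_force: [-0.6, 9.7, 0.6]
opening: 0.0003
grasp_force: 4.8
```

servo_tool(
  moves=[
    [[0,0,0],[0,0,0],0],
    [[0,0,0],[0,0,0],0],
    [[0,0,0],[0,0,0],0],
    [[0,0,0],[0,0,0],0],
    [[0,0,0],[0,0,0],0],
    [[0,0,0],[0,0,0],0],
    [[0,0,0],[0,0,0],0],
  ],
)

```text
time: 10.6
ee_pos: [0.6309, 0.012, 0.0264]
tcp_rot: [-180.0, -0.2, 81.9]
wrist_force: [-0.3, 9.6, 1.1]
opening: 0.0003
grasp_force: 4.8
```

```bash
python3 chk.py
```

```text
10.6 [0.630863   0.01203356 0.0263837 ] [-1.79981261e+02 -1.61590551e-01  8.19257508e+01] [-0.26  9.63  1.12]
side plate_corner 0.93 [ 0.6543 -0.004   0.0442] yaw -10.0
  tcp in plate [0.1653 0.0721]
side plate_edge 0.67 [ 0.5988 -0.1162  0.0139] yaw -9.14
  tcp in plate [0.1664 0.0697]
top plate_edge 0.97 [ 0.5913 -0.1125  0.0168] yaw -9.38
  tcp in plate [0.1661 0.0704]
```

servo_tool(
  moves=[
    [[0,0,0],[0.0005,0,0],0],
    [[0,0,0],[0.0005,0,0],0],
    [[0,0,0],[0.0005,0,0],0],
    [[0,0,0],[0.001,0,0],0],
    [[0,0,0],[0.003,0,0],0],
    [[0,0,0],[0.01,0,0],0],
    [[0,0,0],[0.01,0,0],0],
    [[0,0,0],[0,0,-0.03],0],
    [[0,0,0],[0,0,-0.03],0],
    [[0,0,0],[0,0,-0.03],0],
    [[0,0,0],[0,0,0],0],
  ],
)

```text
time: 12.0
ee_pos: [0.6365, 0.0366, 0.1212]
tcp_rot: [179.6, -0.1, 81.9]
wrist_force: [0.6, 0.9, -0.2]
opening: -0.0002
grasp_force: 0.0
```

```bash
python3 chk.py; python3 - <<'E'
from h import *
o=get_obs(); print(o["q"])
for c in("side","top"):
    camera(c)
    for n in("button_tip","pin_foot","stop","jig"):
        print(c,n,[(round(x["score"],2),toworld(c,x["xyz"]).round(4).tolist()) for x in mark_of(n,c)[:1]])
E
```

```text
12.0 [0.63652388 0.03660784 0.12124645] [ 1.79606291e+02 -7.36115649e-02  8.18976824e+01] [ 0.62  0.92 -0.18]
side plate_corner 0.76 [ 0.6538 -0.0018  0.0442] yaw -9.34
  tcp in plate [0.1678 0.0954]
side plate_edge 0.96 [ 0.5936 -0.1145  0.012 ] yaw -9.55
  tcp in plate [0.1674 0.096 ]
top plate_corner 0.67 [ 0.6551 -0.0033  0.0359] yaw -9.83
  tcp in plate [0.167  0.0968]
top plate_edge 0.91 [ 0.5909 -0.1133  0.0189] yaw -9.71
  tcp in plate [0.1672 0.0965]
[3.23837270e+00 1.60475437e+01 9.90668580e+00 8.39829559e+01
 2.99133124e-04 1.01364583e+02]
side button_tip [(0.68, [0.4613, -0.134, 0.0369])]
side pin_foot []
side stop [(0.49, [0.5989, -0.1379, 0.0124])]
side jig [(0.59, [0.4609, -0.0323, -0.0])]
top button_tip [(0.45, [0.4551, -0.1357, 0.0384])]
top pin_foot []
top stop [(0.7, [0.5961, -0.1409, 0.0118])]
top jig []
```

servo_tool(
  moves=[
    [[0,0,0],[-0.0295,-0.017,0],0],
    [[0,0,0],[-0.0295,-0.017,0],0],
    [[0,0,0],[-0.0295,-0.017,0],0],
    [[0,0,0],[-0.0295,-0.017,0],0],
    [[0,0,0],[-0.0295,-0.017,0],0],
    [[0,0,0],[-0.0295,-0.017,0],0],
    [[0,0,0],[-0.0295,-0.017,0],0],
    [[0,0,0],[-0.0295,-0.017,0],0],
    [[0,0,-8.5],[0,0,0],0],
    [[0,0,-8.5],[0,0,0],0],
    [[0,0,-8.5],[0,0,0],0],
    [[0,0,-8.5],[0,0,0],0],
  ],
)

```text
time: 14.0
ee_pos: [0.4664, -0.1789, 0.1165]
tcp_rot: [180.0, 0.0, 116.2]
wrist_force: [0.1, -0.5, 0.3]
opening: 0.0001
grasp_force: 0.0
```

servo_tool(
  moves=[
    [[0,0,-8.5],[0,0,0],0],
    [[0,0,-8.5],[0,0,0],0],
    [[0,0,-8.5],[0,0,0],0],
    [[0,0,-8.5],[0,0,0],0],
    [[0,0,-8.5],[0,0,0],0],
    [[0,0,-8.5],[0,0,0],0],
    [[0,0,-8.5],[0,0,0],0],
    [[0,0,-8.5],[0,0,0],0],
    [[0,0,-8.5],[0,0,0],0],
    [[0,0,-8.5],[0,0,0],0],
    [[0,0,-8.5],[0,0,0],0],
    [[0,0,-8.5],[0,0,0],0],
  ],
)

```text
time: 15.2
ee_pos: [0.4664, -0.1787, 0.1164]
tcp_rot: [-180.0, 0.0, -141.8]
wrist_force: [-0.1, 0.8, -0.1]
opening: -0.0003
grasp_force: 0.0
```

servo_tool(
  moves=[
    [[0,0,-8.5],[0,0,0],0],
    [[0,0,-8.5],[0,0,0],0],
    [[0,0,-8.5],[0,0,0],0],
    [[0,0,-8.5],[0,0,0],0],
    [[0,0,-8.5],[0,0,0],0],
    [[0,0,-8.5],[0,0,0],0],
    [[0,0,0],[0,0,0],0],
  ],
)

```text
time: 15.9
ee_pos: [0.4664, -0.1787, 0.1164]
tcp_rot: [-180.0, -0.0, -91.0]
wrist_force: [0.2, -0.2, 0.2]
opening: -0.0
grasp_force: 0.0
```

```bash
python3 - <<'E'
from h import *
o=get_obs(); print(o["ee_pos"],o["tcp_rot"],o["q"])
for c in("side","top","wrist"):
    p,d=camera(c)
    for n in("button_tip","stop"):
        print(c,n,[(round(x["score"],2),toworld(c,x["xyz"]).round(4).tolist()) for x in mark_of(n,c)[:1]],[toworld(c,x["xyz"]).round(4).tolist() for x in recognise(n,c)[:1]])
cv2.imwrite("pics/w4.png",p[:,:,::-1])
E
```

```text
[ 0.46644558 -0.17872345  0.11640647] [-1.79987217e+02 -4.87911748e-03 -9.10099061e+01] [-2.09647234e+01 -2.66526680e+00 -1.03875198e+01  8.22640664e+01
 -2.23651887e-04 -1.09954818e+02]
side button_tip [(0.57, [0.4627, -0.1347, 0.0412])] [[0.4977, -0.1449, 0.0484]]
side stop [(0.59, [0.6003, -0.1398, 0.0143])] [[0.5883, -0.1426, 0.0415]]
top button_tip [(0.71, [0.6649, 0.3921, 0.0032])] [[0.4924, -0.1387, 0.0472]]
top stop [(0.68, [0.5981, -0.1445, 0.0105])] [[0.5893, -0.1373, 0.044]]
wrist button_tip [] [[0.6339, -0.2017, 0.0318]]
wrist stop [(0.88, [0.5999, -0.1362, 0.0126])] [[0.5877, -0.1374, 0.0428]]
```

View pics/w4.png

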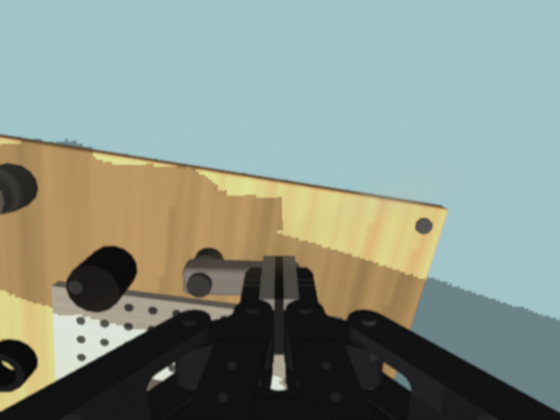

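The wrist view shows the button's pivot screw at about (198, 284) and the bar running right to about (245, 277) behind the fingers. I'll project these to get positions.

```bash
python3 - <<'E'
from h import *
p,d=camera("wrist"); k=calibration("wrist")
def plane(u,z):
    ray=k["R"].T@np.linalg.solve(k["camera_matrix"],[u[0],u[1],1]); c=-k["R"].T@k["t"]
    return c+ray*(z-c[2])/ray[2]
for u in [(198,284),(225,262),(242,263),(215,293),(238,295)]:
    z=d[u[1],u[0]]; X=k["R"].T@(np.linalg.solve(k["camera_matrix"],[u[0],u[1],1])*z-k["t"]); print(u,X.round(4),plane(u,.045).round(4))
E
```

```text
(198, 284) [ 0.519  -0.1358  0.0493] [ 0.5202 -0.1333  0.045 ]
(225, 262) [ 0.5035 -0.1428  0.0325] [ 0.5013 -0.149   0.045 ]
(242, 263) [ 0.4917 -0.1429  0.0346] [ 0.4904 -0.148   0.045 ]
(215, 293) [ 0.5098 -0.1255  0.0434] [ 0.5094 -0.1264  0.045 ]
(238, 295) [ 0.4944 -0.1238  0.0436] [ 0.4942 -0.1246  0.045 ]
```

servo_tool(
  moves=[
    [[0,0,0],[0,0,0.03],0],
    [[0,0,0],[0,0,0.03],0],
    [[0,0,0],[0,0,0.02],0],
    [[0,0,0],[0,0,0.006],0],
    [[0,0,0],[-0.008,0,0],0],
    [[0,0,0],[-0.006,0,0],0],
    [[0,0,0],[-0.003,0,0],0],
    [[0,0,0],[-0.002,0,0],0],
    [[0,0,0],[-0.001,0,0],0],
  ],
)

```text
time: 17.6
ee_pos: [0.4672, -0.1585, 0.0309]
tcp_rot: [-179.9, -0.0, -91.1]
wrist_force: [-0.2, 0.4, -0.4]
opening: 0.0003
grasp_force: 0.0
```

servo_tool(
  moves=[
    [[0,0,0],[-0.001,0,0],0],
    [[0,0,0],[-0.001,0,0],0],
    [[0,0,0],[0,0,0],0],
  ],
)

```text
time: 17.9
ee_pos: [0.4669, -0.1567, 0.0303]
tcp_rot: [-180.0, 0.0, -91.1]
wrist_force: [0.3, 0.1, -0.9]
opening: -0.0001
grasp_force: 0.0
```

servo_tool(
  moves=[
    [[0,0,0],[-0.001,0,0],0],
    [[0,0,4],[-0.0037,0.0014,0],0],
    [[0,0,4],[-0.0037,0.0014,0],0],
    [[0,0,4],[-0.0037,0.0014,0],0],
    [[0,0,4],[-0.0037,0.0014,0],0],
    [[0,0,4],[-0.0037,0.0014,0],0],
    [[0,0,0],[0,0,0],0],
  ],
)

```text
time: 18.6
ee_pos: [0.463, -0.1363, 0.0303]
tcp_rot: [-180.0, -0.0, -111.2]
wrist_force: [0.3, -0.2, 0.1]
opening: 0.0002
grasp_force: 0.0
```

```bash
cat >chb.py <<'E'
from h import *
o=get_obs(); e=o["ee_pos"]; print(o["time"],e,o["tcp_rot"],o["wrist_force"].round(2))
ax=np.array([.519,-.1355]); y=np.radians(o["tcp_rot"][2]); d=e[:2]-ax
print("u,v",d@[np.sin(y),-np.cos(y)],-d@[np.cos(y),np.sin(y)])
for c in("side","top"):
    camera(c)
    r=mark_of("button_tip",c)[:1]
    for x in r:
        X=toworld(c,x["xyz"]); v=X[:2]-ax; print(c,x["score"],X.round(4),"bar dir",np.degrees(np.arctan2(v[1],v[0])),"tool says",np.degrees(y)-90)
E
python3 chb.py; python3 chk.py
```

```text
18.6 [ 0.46295612 -0.13627765  0.03032013] [-1.79993172e+02 -4.42838394e-03 -1.11182603e+02] [ 0.31 -0.24  0.12]
u,v 0.05197619707931147 -0.020976081187995984
side 0.63 [ 0.4656 -0.1138  0.0358] bar dir 157.91702986659465 tool says -201.1826029826122
18.8 [ 0.46289905 -0.13649019  0.03024708] [ 1.79991178e+02  5.46980544e-03 -1.11049269e+02] [ 0.44  0.15 -0.77]
side plate_corner 0.88 [ 0.6572 -0.0009  0.0422] yaw -9.22
  tcp in plate [ 0.0243 -0.1036]
side plate_edge 0.93 [ 0.5941 -0.1161  0.0126] yaw -9.95
  tcp in plate [ 0.0256 -0.1033]
top plate_corner 0.63 [ 0.6523 -0.0036  0.0422] yaw -9.79
  tcp in plate [ 0.0254 -0.1034]
top plate_edge 0.75 [ 0.5906 -0.1147  0.0184] yaw -10.19
  tcp in plate [ 0.0261 -0.1032]
```

servo_tool(
  moves=[
    [[0,0,4],[-0.0037,0.0014,0],0],
    [[0,0,4],[-0.0037,0.0014,0],0],
    [[0,0,4],[-0.0037,0.0014,0],0],
    [[0,0,4],[-0.0037,0.0014,0],0],
    [[0,0,4],[-0.0037,0.0014,0],0],
    [[0,0,4],[-0.0037,0.0014,0],0],
    [[0,0,4],[-0.0037,0.0014,0],0],
    [[0,0,4],[-0.0037,0.0014,0],0],
    [[0,0,4],[-0.0037,0.0014,0],0],
    [[0,0,4],[-0.0037,0.0014,0],0],
    [[0,0,4],[-0.0037,0.0014,0],0],
    [[0,0,4],[-0.0037,0.0014,0],0],
  ],
)

```text
time: 20.3
ee_pos: [0.4804, -0.094, 0.0302]
tcp_rot: [-180.0, -0.0, -159.3]
wrist_force: [-1.0, -1.7, 0.5]
opening: -0.0004
grasp_force: 0.9
```

```bash
python3 chb.py
```

```text
20.3 [ 0.48037398 -0.09400431  0.03024091] [-1.79972923e+02 -4.09901115e-02 -1.59305130e+02] [-1.01 -1.73  0.51]
u,v 0.05246830002109268 -0.021469490743073052
side 0.64 [ 0.4551 -0.0287  0.0096] bar dir 120.89790302654332 tool says -249.30513025574618
top 0.29 [ 0.6809 -0.0513  0.0135] bar dir 27.472792628423843 tool says -249.30513025574618
```

servo_tool(
  moves=[
    [[0,0,4],[-0.0037,0.0014,0],0],
    [[0,0,4],[-0.0037,0.0014,0],0],
    [[0,0,4],[-0.0037,0.0014,0],0],
    [[0,0,4],[-0.0037,0.0014,0],0],
    [[0,0,4],[-0.0037,0.0014,0],0],
    [[0,0,4],[-0.0037,0.0014,0],0],
    [[0,0,4],[-0.0037,0.0014,0],0],
    [[0,0,0],[0,0,0],0],
  ],
)

```text
time: 21.3
ee_pos: [0.5044, -0.0803, 0.0302]
tcp_rot: [180.0, -0.0, 172.9]
wrist_force: [0.6, 1.3, 0.3]
opening: 0.0002
grasp_force: 0.0
```

```bash
python3 chb.py; python3 - <<'E'
from h import *
p,d=camera("wrist"); cv2.imwrite("pics/w5.png",p[:,:,::-1])
E
```

```text
21.3 [ 0.50441838 -0.08030605  0.03021944] [ 1.79997056e+02 -8.74163827e-03  1.72899338e+02] [0.61 1.28 0.32]
u,v 0.05296816299474713 -0.021292468547186593
side 0.72 [ 0.5266 -0.0773  0.0373] bar dir 82.55121047127484 tool says 82.89933795363697
```

View pics/w5.png

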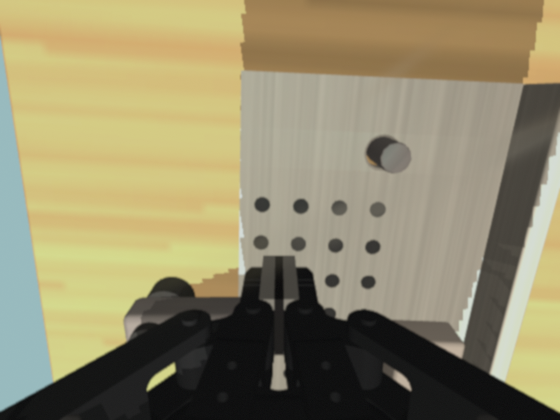

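The bar now lies across the plate's edge, running from its pivot at about (165, 300) right to about (460, 340). It needs about 3° more to be square.

servo_tool(
  moves=[
    [[0,0,1],[-0.001,0.0004,0],0],
    [[0,0,1],[-0.001,0.0004,0],0],
    [[0,0,1],[-0.001,0.0004,0],0],
    [[0,0,0],[-0.0002,0,0],0],
    [[0,0,0],[0,0,0],0],
    [[0,0,0],[0,0,0],0],
  ],
)

```text
time: 22.15
ee_pos: [0.5078, -0.0795, 0.0303]
tcp_rot: [180.0, 0.0, 169.9]
wrist_force: [-1.3, -0.5, 0.2]
opening: -0.0
grasp_force: 0.5
```

servo_tool(
  moves=[
    [[0,0,0],[0.002,0,0],0],
    [[0,0,0],[0.01,0,0],0],
    [[0,0,0],[0.01,0,0],0],
    [[0,0,0],[0,0,-0.04],0],
    [[0,0,0],[0,0,-0.05],0],
    [[0,0,0],[0,0,-0.05],0],
    [[0,0,0],[0.05,0,-0.04],0],
    [[0,0,0],[0.05,0,0],0],
    [[0,0,0],[0.04,0,0],0],
    [[0,0,0],[0,0,0],0],
    [[0,0,0],[0,0,0],0],
  ],
)

```text
time: 23.25
ee_pos: [0.3584, -0.0528, 0.202]
tcp_rot: [180.0, 0.1, 169.9]
wrist_force: [-0.1, 0.1, -0.1]
opening: 0.0001
grasp_force: 0.0
```

```bash
python3 chb.py; python3 chk.py; python3 - <<'E'
from h import *
p,d=camera("top"); a=cv2.resize(p[140:300,210:390,::-1],(675,600),interpolation=cv2.INTER_CUBIC)
cv2.imwrite("pics/t6.png",a)
w,d=camera("wrist"); cv2.imwrite("pics/w6.png",w[:,:,::-1])
for n in("button_tip","stop","plate_edge","pin_foot"): print(n,[(x["score"],toworld("wrist",x["xyz"]).round(4)) for x in mark_of(n,"wrist")[:1]])
E
```

```text
23.25 [ 0.35839691 -0.05279151  0.2019712 ] [1.79992631e+02 1.39322376e-01 1.69877363e+02] [-0.07  0.12 -0.14]
u,v 0.053194128261164465 -0.17263959398889756
side 0.55 [ 0.5305 -0.0814  0.0365] bar dir 78.01301466681707 tool says 79.87736349636768
top 0.55 [ 0.5266 -0.0773  0.0372] bar dir 82.60199454527366 tool says 79.87736349636768
23.45 [ 0.35945106 -0.05300502  0.20112716] [ 1.79999076e+02 -4.63898115e-02  1.69868301e+02] [-0.47 -0.23 -0.43]
side plate_corner 0.8 [ 0.6548 -0.0043  0.0418] yaw -10.11
  tcp in plate [-0.0906 -0.0392]
side plate_edge 0.9 [ 0.5946 -0.1152  0.0121] yaw -9.61
  tcp in plate [-0.0909 -0.0384]
top plate_corner 0.92 [ 0.656 -0.006  0.043] yaw -10.61
  tcp in plate [-0.0902 -0.04  ]
top plate_edge 0.76 [ 0.5927 -0.1162  0.018 ] yaw -10.26
  tcp in plate [-0.0905 -0.0395]
button_tip [(0.4, array([ 0.5299, -0.0752,  0.041 ]))]
stop []
plate_edge [(0.56, array([ 0.5941, -0.1131,  0.0149]))]
pin_foot [(0.98, array([ 0.4565, -0.0303,  0.0097]))]
```

View pics/t6.png

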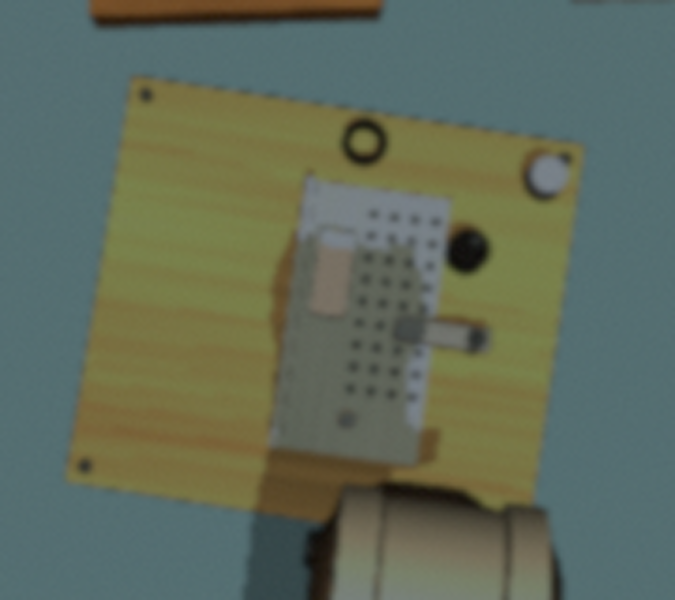

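The top view shows the plate's edge against the collar at about (446, 248). The button lies square across the plate from (478, 338) to (395, 328), and the tape and pot look undisturbed. Handing in.

```bash
python3 -c "
from workcell import job_done; print(job_done())"
```

```text
the job is handed in; nothing more can be done
None
```

I swung the plate against the stop collar and held it there at about 10 N for over a second. I then turned the button square across its edge and handed the job in at about 24 s; the last pictures show the plate still at the collar, and no verdict came back.

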